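# Hold the balance's draught-shield lid open for dosing glaze oxide

## Task

I am about to spoon oxide from above into the cup on the glaze balance. Push the open side door of its draught shield shut until the catch takes it and it stays shut by itself, then lift the shield's lid to 40 degrees without letting it drop. The lid falls shut if let go, so finish while still holding it there, steady in the gripper; leave the red pot, the blue pot and the test tile beside the balance where they are.

Things in the scene. Friction and masses are not known exactly. Their poses are not given: they have to be found in the camera images.
- balance: fixed white and grey balance with a clear-paned draught shield on its 52 mm high housing; 174 (x) x 172 (y) mm, 176 mm high. Origin: centre of its underside; x to its back, y to its left, z up; key panel in front, roughly towards the robot. Shield: x -62 to 86, y +-84, z 52 to 166 mm; its right side (-y) is the door, its top the lid. A sandy cup stands fixed on the pan inside.
- shield_door (a joint): side door of the shield, rad: 0 = shut and seated on the catch, grows as it swings out to the balance's right; starts 0.45 to 1.0. It swings easily and stays where it is left; from 0.1 rad (13 mm at the pull) a sprung roller resists, up to about 6 N at the pull, and throws it back open if let go; from 0.04 rad it snaps over, draws the door home and holds it against some 5 N.
- door_hinge (a point): on the door's upright hinge axis (front right corner of the shield), 108 mm above the table, at half the door's height. The door: clear pane in an aluminium frame, 141 mm long, 104 mm high, 8 mm thick, outer face 8 mm outwards of the axis. Axes turn with the door: x along it to the free edge, -y out of its outer face, z up.
- door_pull (a point): middle of the door's pull, an upright dark steel bar of 8 mm diameter and 56 mm length near the free edge, 134 mm from the hinge axis, standing 20 mm clear of the door's outer face; 108 mm above the table. Same axes as door_hinge.
- shield_lid (a joint): lid of the shield, rad: 0 = shut (the start), grows as its front edge goes up; 40 degrees = 0.698. It weighs 0.25 to 0.45 kg, is hinged along the back and falls shut below 90 degrees if let go; a pull of 2 to 3 N at the bar lifts it.
- lid_hinge (a point): middle of the lid's hinge axis, along the top back edge of the shield, 166 mm above the table. Axes turn with the lid: x to the back, y to the left along the hinge, z out of the lid's top. The lid is a frame 154 mm long, 172 mm wide, 10 mm thick.
- lid_bar (a point): middle of the lid's handle, a level dark steel bar of 10 mm diameter along y, 104 mm long between two legs that slant to the lid's front edge. In the lid's axes it lies 132 mm in front of the hinge axis and 46 mm above it, so its centre is 36 mm above the lid's top face. Same axes as lid_hinge.
- red_pot_mid (a point): bystander: red round-bellied pot, 85 mm across, 82 mm high; point on its axis half-way up
- blue_pot_mid (a point): bystander: light blue round-bellied pot, 81 mm across, 92 mm high; point on its axis half-way up
- green_tile_mid (a point): bystander: small test tile lying flat, 75 x 45 x 10 mm, sand-coloured with a dark green end; its centre

How it is judged:
By the outcome, as a careful person would: the job done as asked, in the order asked, and still so for the second after the job is handed in, while the arm keeps its last pose, push and grip.
It also fails if it takes over 54 s, if anything falls off the work surface, if the arm or the gripper's body presses on something with over 40 N, if the wrist force passes 120 N, or if a joint passes its speed limit or range.

## Robot

A 6-joint arm with a two-finger parallel gripper is mounted at the origin on a cart in front of the work surface, level with it; the furniture and walls round the work are solid. World frame = base frame: x ahead of the robot, y to its left, z up, the work surface at z = 0. Lengths are in m, angles in rad, forces in N, time in s.
With the tool pointing down it reaches from about 0.35 to 0.85 m from the base axis. Payload 8.1 kg.
Tool frame: the origin (TCP) lies between the finger pads; the fingertips stand 11 mm ahead of it and the grasp point (between the pads) lies 8 mm behind it; y points along the fingers, z is the direction in which the jaws open and shut, and the axes are right-handed (so a half turn about y gives the same grasp; the last joint's range is limited). The gripper opens to 93 mm and grips with 3 to 60 N. Pads are 15 mm wide; open, the fingers measure 128 mm over their backs; the gripper's body (75 mm by 188 mm) begins 65 mm behind the grasp point.
Start: joints at [-1.328, 0.13, 1.488, -0, 1.523, -0.085], TCP at [0.193, -0.568, 0.23] pointing down, gripper open.
Joint ranges: [-2.96, 2.96], [-0.89, 2.26], [0.02, 2.5], [-1.34, 4.48], [0, 2.73], [-2.66, 2.66]. Speed limits (rad/s): [2.39, 2.39, 2.79, 3.14, 3.14, 3.14].

## Interface

Orientations are given as a unit quaternion [x, y, z, w].
In Python, from bench import * gives the robot as it stands. The module is installed in compiled form; this text tells all that it offers.
- The arm moves only by the tool jog_arm, never from a script. Its argument "plan" is one flat list of numbers, 7 for each row, row after row: the shift along the tool's x, y, z normalised to -1 to 1, where 1 is 0.4 m, then the turn, a rotation vector about the tool's x, y, z normalised to -1 to 1, where 1 is 45 degrees, then the opening, from 0 (shut) to 1 (fully open). A call has 1 to 20 rows; each row is the pose to reach, as a shift and turn from the pose commanded when the call began, along the tool's axes at that moment; what a row does not reach only later rows make up. A row lasts 1/12 s, in which the tool goes at most 41.7 mm and 7.16 degrees, less where a joint would pass 70% of its speed; a pose out of reach is approached as far as the arm can. A call with a number of a shift or a turn outside -1 to 1 is refused whole. A call with a gripper value outside its range is refused whole. The fingers move at their own pace and stop on an object; "newtons" is the grip in N (left out, the last holds). Time passes only in rows, so rows that repeat a pose let the fingers close. It gives the time, the measured TCP pose, the force and the opening at its end, in the units of the state.
- get_obs(): the state, without advancing time (a new reading comes with each control period).
- snapshot(name): name is "side" or "top" or "wrist"; returns a dict with "image" (420x560x3 uint8, red, green, blue), "mtx" (3x3 intrinsics, pixels), "eye" and "attitude" of the camera in the world. Camera axes: x right, y down, z forward; pixel columns grow to the right and rows downward; lengths in m; the calibration is good to about 2 mm. A picture is of the moment at which its call begins. There is no depth.
- job_done(): hands the job in, once; it reports no verdict.
Trained networks look in the newest picture that a camera, given by its name, has taken for a name from the list of things; names that differ only in an ending like _2 or _b are one class to them, and where a whole thing is asked for, a point or a joint stands for the part that bears it (a point fixed in the world has none). Each returns a list of dicts, best first, with "conf" (0 to 1); they miss things now and then, are a little off and sometimes report something else, mostly with a low value. They report only what shows in the picture. A call takes as long as a camera call.
- boxes_of(camera, name): "location" ([x, y, z] in m, in world coordinates, good to about 4 mm: the middle of the surface that is visible of it).
The state is a dict: "time": time; "joint_positions": joint angles; "qvel": joint speeds; "joint_efforts": joint torques, N m; "ee_pos": TCP position; "tcp_rot": TCP orientation; "ft_force": force on the tool from outside, world axes, zero at the start; "wrist_torque": the same for the moment, N m; "grip_width": finger opening in m.
Only numpy, scipy, OpenCV 4.12 (cv2) and the standard library are available. Lean on these libraries where they do the work, as an engineer would, in place of code of your own. Each camera call takes 0.05 s, during which the arm holds its last target.

## Working session

There is one attempt and no reset: what is moved stays moved. The work goes in short steps, Python scripts to look and compute and a tool call to move; the robot and the scene stay as the last step left them, time stands still between calls to the robot, and variables do not carry over. Pictures are saved under pics/ and viewed, and the job is handed in when it is done.

Besides the shell and the picture viewer there is one more tool, called after ">>>" as a command line: name --argument value ..., lists and objects as JSON in quotes. jog_arm: Moves the arm, as the interface text tells. Its arguments: {"type":"object","properties":{"plan":{"type":"array"},"newtons":{"type":"number"}},"required":["plan"]}

```bash
mkdir -p pics; python3 - <<'E'
from bench import *
import cv2
o=get_obs();print({k:o[k] for k in('time','ee_pos','tcp_rot','grip_width','ft_force')})
for c in('side','top'):
    s=snapshot(c);cv2.imwrite(f'pics/{c}0.png',s['image'][:,:,::-1]);print(c,s['eye'],s['attitude'],s['mtx'])
    for n in('balance','door_hinge','door_pull','lid_hinge','lid_bar','red_pot_mid','blue_pot_mid','green_tile_mid','shield_door','shield_lid'):
        print(n,[(d['conf'],d['location']) for d in boxes_of(c,n)][:2])
E
```

```text
{'time': 0.0, 'ee_pos': array([ 0.19305025, -0.56750563,  0.22860626]), 'tcp_rot': array([-0.11542815,  0.69828154, -0.6969796 ,  0.11531983]), 'grip_width': 0.09330351503371094, 'ft_force': array([-0.06593227,  0.89714088, -0.46023101])}
side [0.14904392 0.72324603 0.65396314] [-0.18793884  0.85829801 -0.46691248  0.09998126] [[379.53276481   0.         283.11527481]
 [  0.         379.53276481 203.92706416]
 [  0.           0.           1.        ]]
balance [(0.8, [0.478, 0.3057, 0.1437])]
door_hinge [(0.67, [0.5348, 0.1263, 0.1498])]
door_pull [(0.58, [0.5361, 0.1284, 0.1467])]
lid_hinge [(0.68, [0.502, 0.2812, 0.1757])]
lid_bar [(0.79, [0.5027, 0.276, 0.1748]), (0.34, [0.5337, 0.1333, 0.1461])]
red_pot_mid [(0.7, [0.3898, -0.2882, 0.0547]), (0.18, [0.5018, 0.2791, 0.1758])]
blue_pot_mid [(0.76, [0.3919, -0.1315, 0.0571])]
green_tile_mid [(0.57, [0.3619, -0.0433, 0.0087])]
shield_door [(0.52, [0.5308, 0.1289, 0.145])]
shield_lid [(0.73, [0.5048, 0.2768, 0.1722])]
top [0.29873231 0.01938505 1.06592085] [ 0.70854706 -0.6989855   0.07420562 -0.06224033] [[393.99907706   0.         275.33390983]
 [  0.         393.99907706 209.35000778]
 [  0.           0.           1.        ]]
balance [(0.82, [0.4918, 0.2435, 0.1727])]
door_hinge [(0.6, [0.5096, 0.1328, 0.1245])]
door_pull [(0.55, [0.4915, 0.2427, 0.1757]), (0.43, [0.5147, 0.1313, 0.1257])]
lid_hinge [(0.68, [0.5067, 0.2636, 0.1743])]
lid_bar [(0.94, [0.5028, 0.2594, 0.1727])]
red_pot_mid [(0.95, [0.3927, -0.3007, 0.048])]
blue_pot_mid [(0.62, [0.4002, -0.151, 0.053])]
green_tile_mid [(0.68, [0.3639, -0.0484, 0.0101])]
shield_door [(0.62, [0.5135, 0.1346, 0.1243])]
shield_lid [(0.91, [0.5071, 0.2573, 0.1766]), (0.15, [0.5127, 0.1322, 0.1233])]
```

View pics/side0.png

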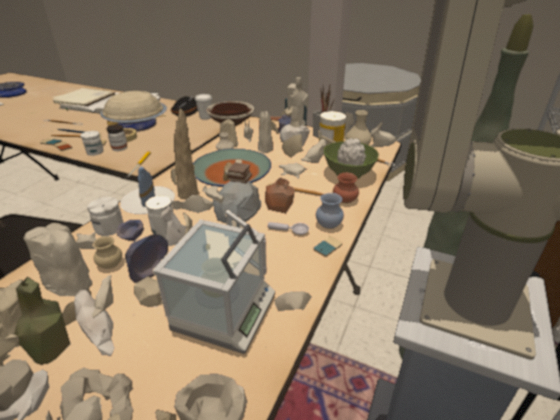

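View pics/top0.png

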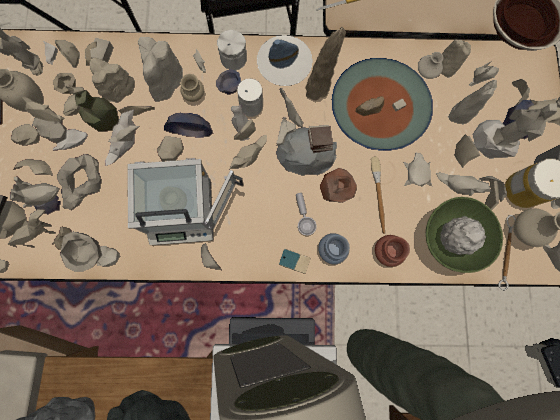

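```bash
python3 - <<'E'
import cv2
a=cv2.imread('pics/top0.png')[145:275,115:265];cv2.imwrite('pics/topz.png',cv2.resize(a,None,fx=4.6,fy=4.6,interpolation=cv2.INTER_CUBIC)[:598])
a=cv2.imread('pics/side0.png')[200:350,150:290];cv2.imwrite('pics/sidez.png',cv2.resize(a,None,fx=4,fy=4,interpolation=cv2.INTER_CUBIC))
E
```

```text
(no output)
```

View pics/topz.png

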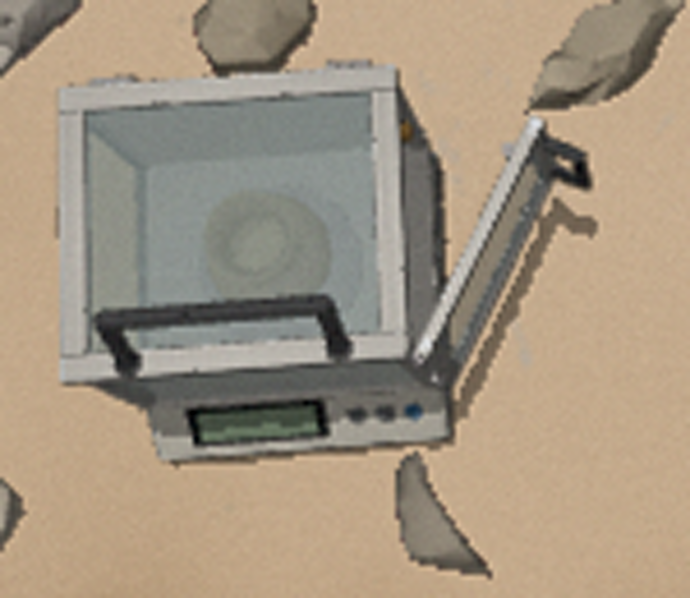

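View pics/sidez.png

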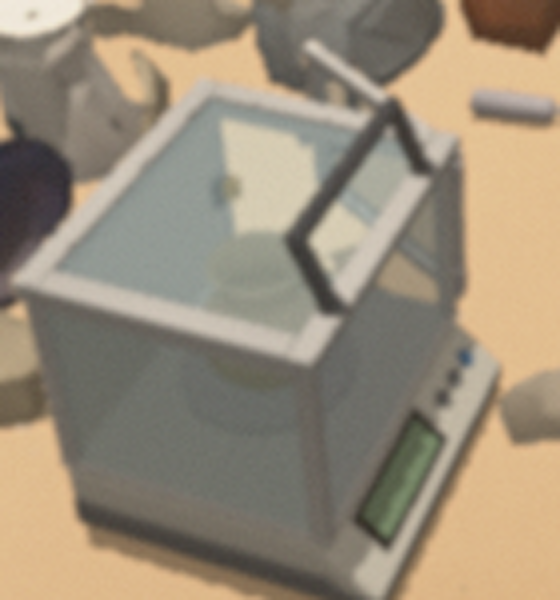

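```bash
cat > h.py <<'E'
from bench import *
import numpy as np, cv2
from scipy.spatial.transform import Rotation as R
from scipy.optimize import least_squares
def proj(s,p):
    c=R.from_quat(s['attitude']).inv().apply(np.atleast_2d(p)-s['eye']); q=c@np.array(s['mtx']).T; return q[:,:2]/q[:,2:]
E
python3 - <<'E'
from h import *
S={c:snapshot(c) for c in('top','side')}
B={'bl':(86,86,176),'br':(86,-86,176),'fr':(-68,-86,176),'fl':(-68,86,176),'hl':(-46,52,212),'hr':(-46,-52,212)}
T={'bl':(60,90),'br':(397,67),'fr':(408,357),'fl':(60,383),'hl':(97,318),'hr':(330,298)}
D={'bl':(20,283),'br':(205,85),'fr':(460,140),'fl':(305,360),'hl':(293,240),'hr':(392,105)}
k=list(B);P=np.array([B[i] for i in k])/1e3
t=np.array([T[i] for i in k])/4.6+[115,145]; d=np.array([D[i] for i in k])/4+[150,200]
def W(p,a): return R.from_euler('z',a[2]).apply(p)+[a[0],a[1],0]
def f(a,u=3): 
    r=[]
    if u&1:r.append(proj(S['top'],W(P,a))-t)
    if u&2:r.append(proj(S['side'],W(P,a))-d)
    return np.concatenate(r).ravel()
for u in(1,2,3):
    r=least_squares(f,[.49,.25,0],args=(u,),loss='soft_l1');print(u,r.x,np.abs(f(r.x,u)).round(1).reshape(-1,2).tolist())
a=r.x
# door: hinge at (-62?, -84+?)
def door(th,pts):
    h=np.array([-.055,-.084,0.108]); return None
fe=np.array([540,120])/4.6+[115,145]; pl=np.array([585,175])/4.6+[115,145]
for z,p in((.160,fe),(.136,pl),(.160,np.array([420,357])/4.6+[115,145])):
    s=S['top'];ray=R.from_quat(s['attitude']).apply(np.linalg.inv(s['mtx'])@[*p,1]);q=s['eye']+ray*(z-s['eye'][2])/ray[2]
    print('world',q,'bal',R.from_euler('z',-a[2]).apply(q-[a[0],a[1],0]))
E
```

```text
1 [0.49962685 0.258972   0.08763206] [[0.4, 1.4], [0.1, 1.3], [0.4, 0.1], [0.1, 0.1], [1.7, 0.6], [1.2, 1.6]]
2 [0.50050069 0.26165349 0.07424797] [[3.5, 1.0], [0.8, 2.4], [0.8, 1.0], [0.8, 1.6], [0.0, 0.1], [0.3, 0.6]]
3 [0.50035266 0.2601356  0.08124727] [[0.7, 1.9], [0.2, 1.4], [0.3, 0.1], [0.8, 0.6], [1.1, 0.2], [1.9, 1.4], [2.8, 1.2], [0.7, 2.7], [1.0, 1.6], [1.8, 1.0], [0.8, 0.4], [0.7, 0.1]]
world [0.56750518 0.10850918 0.16      ] bal [ 0.05462531 -0.1565762   0.16      ]
world [0.54482866 0.08612563 0.136     ] bal [ 0.030207   -0.17704553  0.136     ]
world [0.44233774 0.16485909 0.16      ] bal [-0.06555599 -0.09025384  0.16      ]
```

```bash
cat >> h.py <<'E'
BP=np.array([.500,.2595,0]);YAW=.085
def b2w(p): return R.from_euler('z',YAW).apply(p)+BP
def w2b(p): return R.from_euler('z',-YAW).apply(np.asarray(p)-BP)
def tool(yaw,tilt,flip=1): # jaw axis z along flip*x of (yawed) frame, fingers down; tilt>0 turns body towards +x
    z=np.array([flip,0,0.]);y=np.array([0,0,-1.]);x=np.cross(y,z)
    return R.from_euler('z',yaw)*R.from_euler('y',tilt)*R.from_matrix(np.c_[x,y,z])
def rel(p,Rt,o=None,base=None):
    o=o or get_obs(); p0,R0=(o['ee_pos'],R.from_quat(o['tcp_rot'])) if base is None else base
    return np.round(np.r_[R0.inv().apply(p-p0)/.4,(R0.inv()*Rt).as_rotvec()/(np.pi/4)],3)
def pull(th,h=(-.062,-.080)):
    return np.array([h[0]+.134*np.cos(th)-.032*np.sin(th),h[1]-.134*np.sin(th)-.032*np.cos(th),.108])
E
python3 - <<'E'
from h import *
o=get_obs();M=R.from_quat(o['tcp_rot']).as_matrix();print(M.round(3))
for fl in(1,-1):print(rel(o['ee_pos'],tool(YAW,0,fl)))
for th in(.5,.3,.1,0):
    q=pull(th);print(th,b2w(q), b2w(q-[0,.0115,0]))
s=snapshot('top')
E
```

```text
[[-0.947  0.     0.322]
 [-0.322  0.    -0.947]
 [-0.    -1.    -0.   ]]
[ 0.     0.     0.     0.    -1.691 -0.   ]
[0.    0.    0.    0.    2.309 0.   ]
0.5 [0.55473916 0.091214   0.108     ] [0.55571549 0.07975552 0.108     ]
0.3 [0.56910337 0.11467337 0.108     ] [0.5700797  0.10321489 0.108     ]
0.1 [0.5785206  0.14051885 0.108     ] [0.57949692 0.12906036 0.108     ]
0 [0.5812486  0.15401699 0.108     ] [0.58222492 0.14255851 0.108     ]
```

```bash
python3 - <<'E'
from h import *
o=get_obs()
R0=R.from_quat(o['tcp_rot'])
print(rel(np.array([.38,-.25,.24]),R.from_euler('z',.66)*R0))
E
```

```text
[-0.698 -0.026 -0.602  0.    -0.84  -0.   ]
```

>>> jog_arm --plan '[-0.7,-0.03,-0.6,0,-0.84,0,0,-0.7,-0.03,-0.6,0,-0.84,0,0,-0.7,-0.03,-0.6,0,-0.84,0,0,-0.7,-0.03,-0.6,0,-0.84,0,0,-0.7,-0.03,-0.6,0,-0.84,0,0,-0.7,-0.03,-0.6,0,-0.84,0,0,-0.7,-0.03,-0.6,0,-0.84,0,0,-0.7,-0.03,-0.6,0,-0.84,0,0,-0.7,-0.03,-0.6,0,-0.84,0,0,-0.7,-0.03,-0.6,0,-0.84,0,0,-0.7,-0.03,-0.6,0,-0.84,0,0,-0.7,-0.03,-0.6,0,-0.84,0,0]' --newtons 20

```text
time: 2.25
ee_pos: [0.381, -0.2509, 0.2417]
tcp_rot: [0.336, -0.622, 0.623, -0.335]
ft_force: [-0.0, 0.0, 0.5]
grip_width: 0.0176
```

```bash
python3 - <<'E'
from h import *
print(rel(np.array([.557,.05,.24]),tool(YAW,0)))
E
```

```text
[-0.87   0.004 -0.046 -0.    -0.85   0.001]
```

>>> jog_arm --plan '[-0.87,0,-0.05,0,-0.85,0,0,-0.87,0,-0.05,0,-0.85,0,0,-0.87,0,-0.05,0,-0.85,0,0,-0.87,0,-0.05,0,-0.85,0,0,-0.87,0,-0.05,0,-0.85,0,0,-0.87,0,-0.05,0,-0.85,0,0,-0.87,0,-0.05,0,-0.85,0,0,-0.87,0,-0.05,0,-0.85,0,0,-0.87,0,-0.05,0,-0.85,0,0,-0.87,0,-0.05,0,-0.85,0,0,-0.87,0,-0.05,0,-0.85,0,0]'

```text
time: 3.17
ee_pos: [0.556, 0.0496, 0.241]
tcp_rot: [0.521, -0.479, 0.478, -0.52]
ft_force: [-0.4, -0.4, 0.4]
grip_width: 0.0
```

```bash
python3 - <<'E'
from h import *
o=get_obs();print(o['ee_pos'],o['joint_positions'],w2b(o['ee_pos']))
for c in('side','wrist'):
    s=snapshot(c);im=s['image'][:,:,::-1]
    cv2.imwrite(f'pics/{c}1.png',im if c=='wrist' else cv2.resize(im[150:350,130:400],None,fx=2.9,fy=2.9,interpolation=cv2.INTER_CUBIC))
print(rel(np.array([.557,.05,.125]),tool(YAW,0)))
E
```

```text
[0.55601724 0.04958053 0.24098173] [-2.42532678e-03  1.44775884e-02  1.58913314e+00 -7.40126458e-04
  1.53942606e+00 -8.66189275e-02] [ 0.03799333 -0.21391732  0.24098173]
[-0.003  0.291  0.004  0.001 -0.004  0.001]
```

View pics/side1.png

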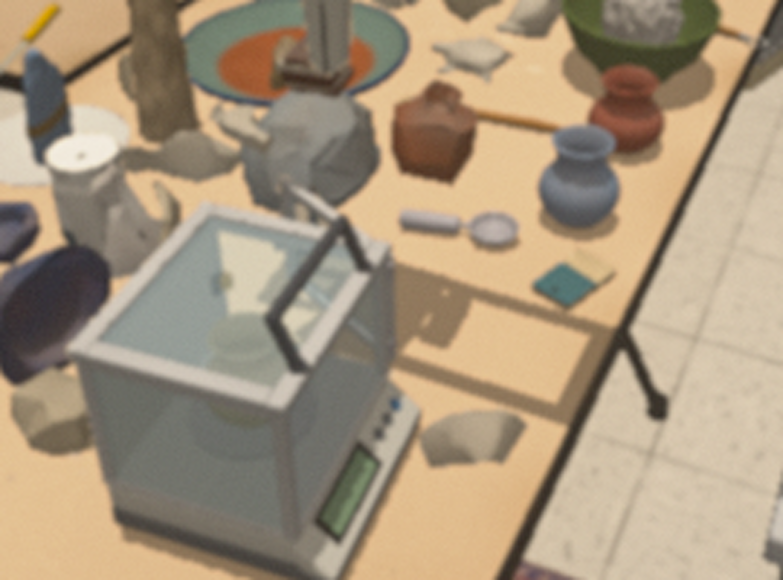

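View pics/wrist1.png

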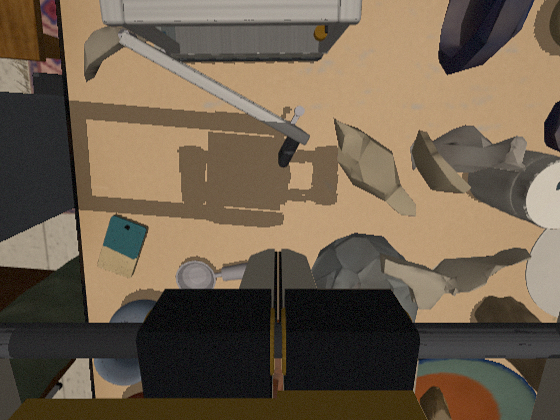

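>>> jog_arm --plan '[0,0.1,0,0,0,0,0,0,0.2,0,0,0,0,0,0,0.29,0,0,0,0,0,0,0.29,0,0,0,0,0]'

```text
time: 3.6
ee_pos: [0.5501, 0.0487, 0.1175]
tcp_rot: [0.523, -0.482, 0.476, -0.517]
ft_force: [-1.3, 0.4, -1.0]
grip_width: 0.0004
```

```bash
python3 - <<'E'
from h import *
o=get_obs();print(o['ee_pos'],w2b(o['ee_pos']),o['ft_force'])
s=snapshot('wrist');cv2.imwrite('pics/wrist2.png',s['image'][:,:,::-1])
s=snapshot('top');cv2.imwrite('pics/top2.png',cv2.resize(s['image'][140:290,120:320,::-1],None,fx=4,fy=4))
for th in(.5,.3,.1,0,-.03):
    q=pull(th)-[0,.0115,0];q[2]=.125;print(th,rel(b2w(q),tool(YAW,0),o))
E
```

```text
[0.5500982  0.04865819 0.11747433] [ 0.03201735 -0.21433382  0.11747433] [-1.25745514  0.38029019 -1.04180632]
0.5 [-0.076 -0.019  0.02   0.016 -0.004 -0.001]
0.3 [-0.132 -0.019  0.061  0.016 -0.004 -0.001]
0.1 [-0.194 -0.02   0.089  0.016 -0.004 -0.001]
0 [-0.227 -0.02   0.099  0.016 -0.004 -0.001]
-0.03 [-0.238 -0.02   0.101  0.016 -0.004 -0.001]
```

View pics/wrist2.png

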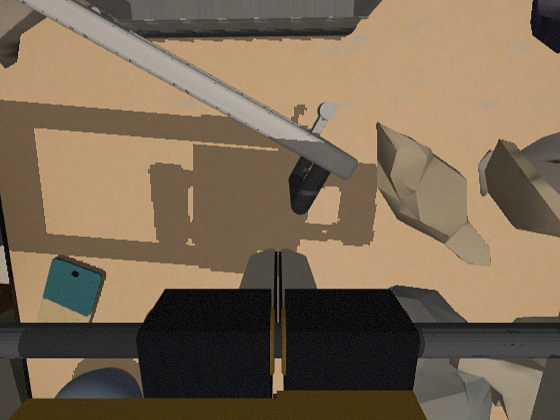

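View pics/top2.png

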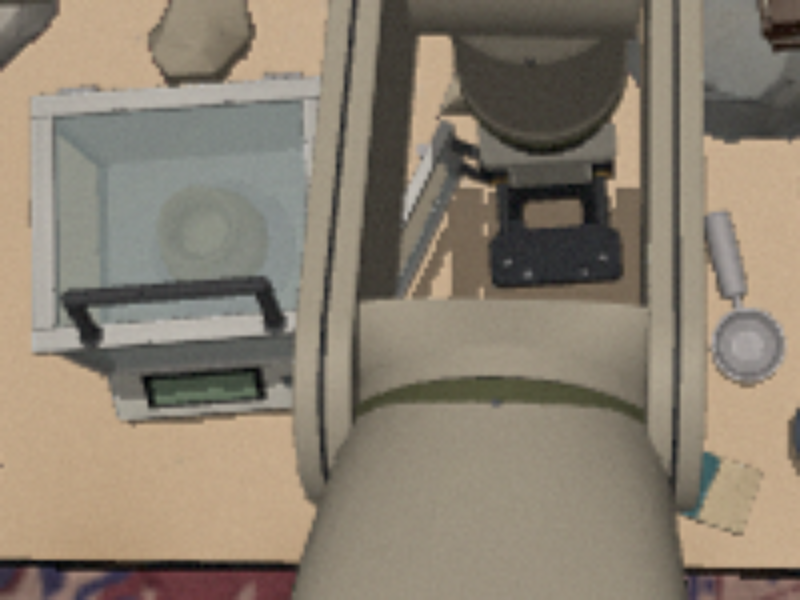

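>>> jog_arm --plan '[-0.03,0,0.03,0,0,0,0,-0.06,0,0.03,0,0,0,0,-0.08,0,0.03,0,0,0,0,-0.1,0,0.04,0,0,0,0,-0.12,0,0.05,0,0,0,0,-0.135,0,0.06,0,0,0,0,-0.15,0,0.07,0,0,0,0,-0.16,0,0.07,0,0,0,0,-0.16,0,0.07,0,0,0,0,-0.16,0,0.07,0,0,0,0]'

```text
time: 4.53
ee_pos: [0.5783, 0.1171, 0.1254]
tcp_rot: [0.521, -0.478, 0.478, -0.521]
ft_force: [-0.3, 0.0, 0.3]
grip_width: 0.0001
```

```bash
python3 - <<'E'
from h import *
o=get_obs();print(o['ee_pos'],w2b(o['ee_pos']),o['ft_force'])
s=snapshot('wrist');cv2.imwrite('pics/wrist3.png',s['image'][:,:,::-1])
o=get_obs()
for th in(.5,.3,.1,0,-.03):
    q=pull(th)-[0,.0115,0];q[2]=.125;print(th,rel(b2w(q),tool(YAW,0),o))
E
```

```text
[0.57827644 0.11708138 0.12535248] [ 0.06590283 -0.14854993  0.12535248] [-0.27295854  0.04047138  0.32097332]
0.5 [ 0.088  0.001 -0.064  0.001 -0.001  0.   ]
0.3 [ 0.032  0.001 -0.023  0.001 -0.001  0.   ]
0.1 [-0.03   0.001  0.006  0.001 -0.001  0.   ]
0 [-0.063  0.001  0.015  0.001 -0.001  0.   ]
-0.03 [-0.073  0.001  0.018  0.001 -0.001  0.   ]
```

View pics/wrist3.png

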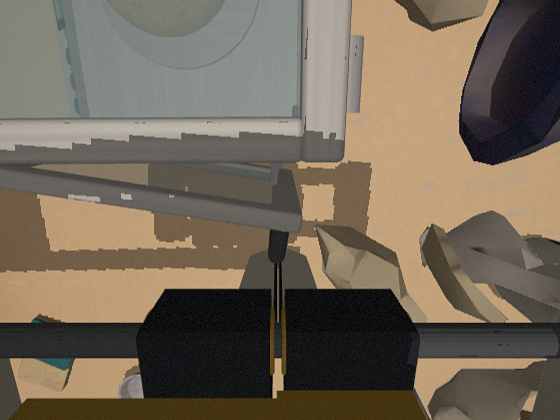

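>>> jog_arm --plan '[-0.015,0,0,0,0,0,0,-0.03,0,0,0,0,0,0,-0.04,0,0,0,0,0,0,-0.05,0,0,0,0,0,0,-0.055,0,0,0,0,0,0,-0.06,0,0,0,0,0,0,-0.06,0,0,0,0,0,0,-0.06,0,0,0,0,0,0]'

```text
time: 5.25
ee_pos: [0.5766, 0.141, 0.1258]
tcp_rot: [-0.521, 0.478, -0.479, 0.521]
ft_force: [1.3, -1.7, 0.1]
grip_width: 0.0008
```

```bash
python3 - <<'E'
from h import *
o=get_obs();print(o['ee_pos'],w2b(o['ee_pos']),o['ft_force'])
s=snapshot('wrist');cv2.imwrite('pics/wrist4.png',s['image'][:,:,::-1])
o=get_obs();print(o['ft_force'])
E
```

```text
[0.57658344 0.1409765  0.12576095] [ 0.06624458 -0.12459735  0.12576095] [ 1.29532101 -1.66421629  0.09500438]
[ 1.73721078 -1.81364137  1.0307865 ]
```

View pics/wrist4.png

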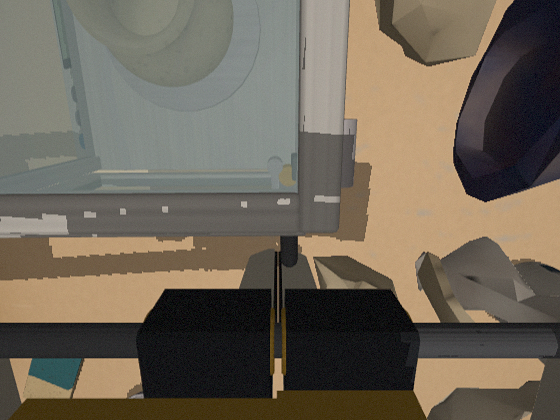

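>>> jog_arm --plan '[-0.007,0,0,0,0,0,0,-0.013,0,0,0,0,0,0,-0.013,0,0,0,0,0,0,-0.013,0,0,0,0,0,0]'

```text
time: 5.63
ee_pos: [0.5766, 0.1418, 0.1258]
tcp_rot: [0.522, -0.477, 0.481, -0.519]
ft_force: [2.1, -20.3, 2.1]
grip_width: 0.0004
```

>>> jog_arm --plan '[0.01,0,0,0,0,0,0,0.03,0,0,0,0,0,0,0.06,0,0,0,0,0,0,0.1,0,0,0,0,0,0,0.1,0,0,0,0,0,0,0.1,0,0,0,0,0,0]'

```text
time: 6.13
ee_pos: [0.5793, 0.1055, 0.1255]
tcp_rot: [-0.52, 0.479, -0.479, 0.52]
ft_force: [0.5, -0.4, 0.5]
grip_width: 0.0006
```

```bash
python3 - <<'E'
from h import *
o=get_obs();print(o['ee_pos'],w2b(o['ee_pos']),o['ft_force'])
s=snapshot('wrist');cv2.imwrite('pics/wrist5.png',s['image'][:,:,::-1])
E
```

```text
[0.57930722 0.105507   0.1255257 ] [ 0.06594725 -0.16017003  0.1255257 ] [ 0.48561966 -0.42457354  0.49219974]
```

View pics/wrist5.png

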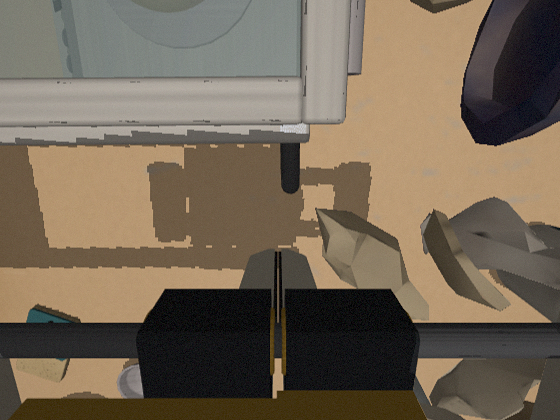

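```bash
cat >> h.py <<'E'
def bar(th): # bal frame
    a=np.arctan2(.046,.132)+th; r=np.hypot(.132,.046); return np.array([.086-r*np.cos(a),0,.166+r*np.sin(a)])
def grasp(th,tilt,back=0,by=0):
    u=np.array([np.sin(tilt),0,np.cos(tilt)]); return b2w(bar(th)+[0,by,0]+u*(back-.008)),tool(YAW,tilt)
E
python3 - <<'E'
from h import *
t=np.radians(-15)
p,r=grasp(0,t,.09);print(p,rel(p,r))
E
```

```text
[0.43301954 0.25379291 0.29120592] [-0.399 -0.414 -0.334  0.334 -0.002 -0.001]
```

>>> jog_arm --plan '[0.02,-0.1,0,0,0,0,0,0.02,-0.2,0,0,0,0,0.4,0.02,-0.3,0,0,0,0,0.4,0.02,-0.45,0,0,0,0,0.4,0.02,-0.45,0,0,0,0,0.4,-0.05,-0.43,-0.05,0.1,0,0,0.4,-0.13,-0.42,-0.1,0.2,0,0,0.4,-0.2,-0.415,-0.16,0.33,0,0,0.4,-0.28,-0.415,-0.23,0.33,0,0,0.4,-0.35,-0.415,-0.3,0.33,0,0,0.4,-0.4,-0.415,-0.335,0.33,0,0,0.4,-0.4,-0.415,-0.335,0.33,0,0,0.4,-0.4,-0.415,-0.335,0.33,0,0,0.4,-0.4,-0.415,-0.335,0.33,0,0,0.4]'

```text
time: 7.35
ee_pos: [0.4325, 0.2545, 0.2918]
tcp_rot: [-0.449, 0.412, -0.536, 0.584]
ft_force: [0.3, -0.6, -0.2]
grip_width: 0.0371
```

```bash
python3 - <<'E'
from h import *
o=get_obs();print(o['ee_pos'],w2b(o['ee_pos']),o['ft_force'],o['grip_width'])
s=snapshot('wrist');im=s['image'][:,:,::-1].copy();print(s['mtx'],s['eye'],s['attitude'])
print(boxes_of('wrist','lid_bar'))
for y in(-.052,0,.052):
    q=proj(s,b2w(bar(0)+[0,y,0]))[0];print(q);cv2.circle(im,tuple(int(v) for v in q),3,(0,0,255),-1)
cv2.imwrite('pics/wrist6.png',im)
s=snapshot('top');cv2.imwrite('pics/top6.png',cv2.resize(s['image'][140:290,120:320,::-1],None,fx=4,fy=4))
s=snapshot('side');cv2.imwrite('pics/side6.png',cv2.resize(s['image'][150:350,130:400,::-1],None,fx=2.9,fy=2.9))
t=np.radians(-15)
p,r=grasp(0,t,0);print(p,rel(p,r))
E
```

```text
[0.43251028 0.25454272 0.29180622] [-0.06766692  0.00079034  0.29180622] [ 0.28888269 -0.59824549 -0.20140235] 0.03708021292068422
[[335.34601579   0.         277.57668843]
 [  0.         335.34601579 211.02600704]
 [  0.           0.           1.        ]] [0.38572322 0.32986352 0.44203073] [0.98129785 0.02315118 0.13440641 0.13584357]
[{'location': [0.4989, 0.2764, 0.1736], 'conf': 0.78}]
[278.31174141 285.71253163]
[278.34901735 223.44794201]
[278.39092446 153.44758574]
[0.45622915 0.25577049 0.20427259] [-0.001  0.226  0.     0.004 -0.003  0.001]
```

View pics/wrist6.png

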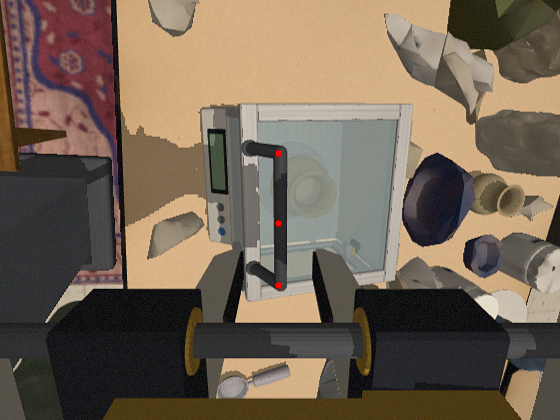

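View pics/side6.png

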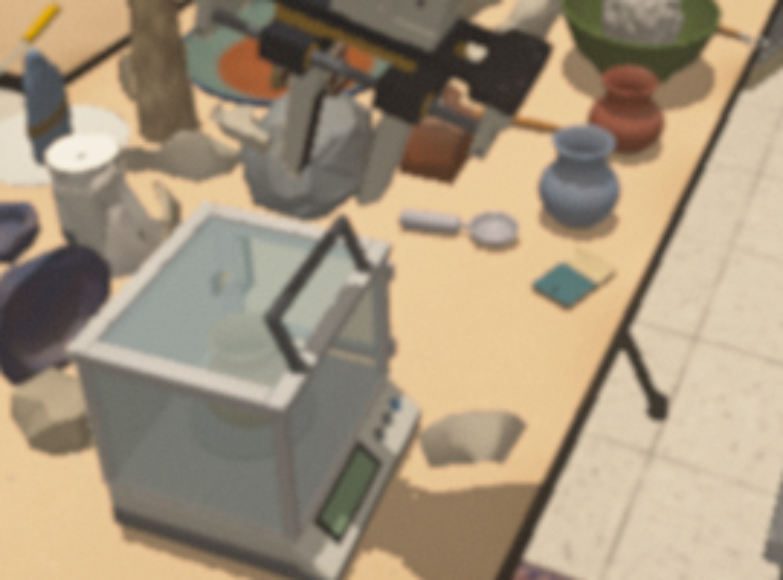

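View pics/top6.png

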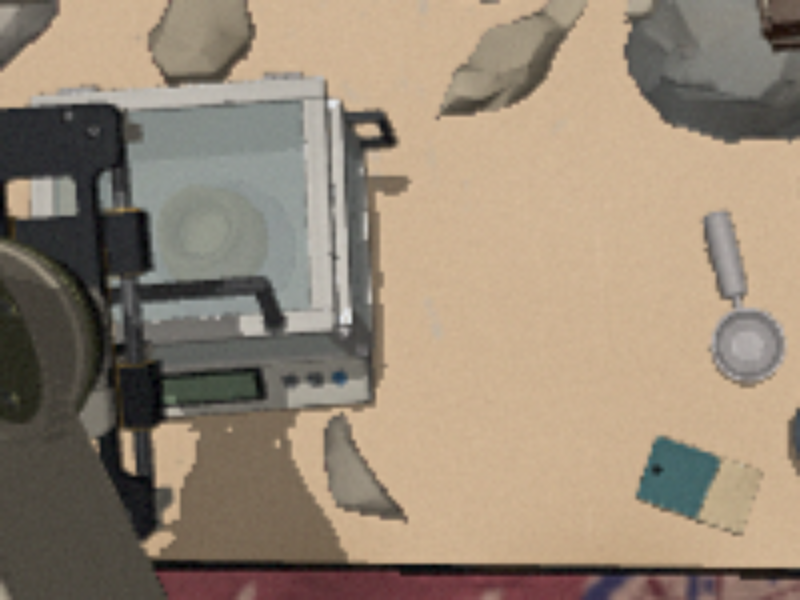

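>>> jog_arm --plan '[0,0.08,0,0,0,0,0.4,0,0.14,0.003,0,0,0,0.4,0,0.19,0.003,0,0,0,0.4,0,0.226,0.003,0,0,0,0.4,0,0.226,0.003,0,0,0,0.4,0,0.226,0.003,0,0,0,0.4]'

```text
time: 8.05
ee_pos: [0.4565, 0.2554, 0.2036]
tcp_rot: [-0.45, 0.413, -0.536, 0.582]
ft_force: [0.3, 0.8, 0.2]
grip_width: 0.0369
```

```bash
python3 - <<'E'
from h import *
o=get_obs();print(o['ee_pos'],w2b(o['ee_pos']),o['ft_force'],o['grip_width'])
s=snapshot('wrist');cv2.imwrite('pics/wrist7.png',s['image'][:,:,::-1])
s=snapshot('side');cv2.imwrite('pics/side7.png',cv2.resize(s['image'][150:350,130:400,::-1],None,fx=2.9,fy=2.9))
E
```

```text
[0.45654619 0.25538102 0.20361484] [-0.04364662 -0.00041498  0.20361484] [0.25764796 0.81289134 0.23456852] 0.036851039997641985
```

View pics/wrist7.png

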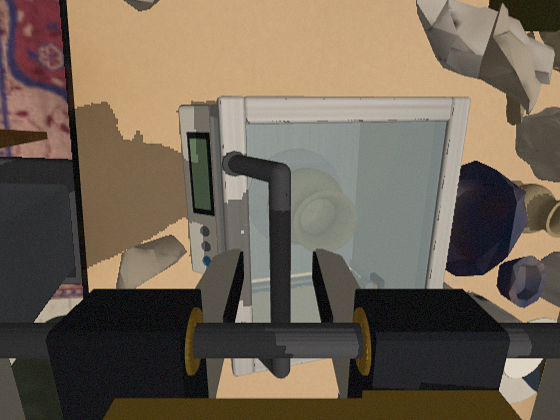

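View pics/side7.png

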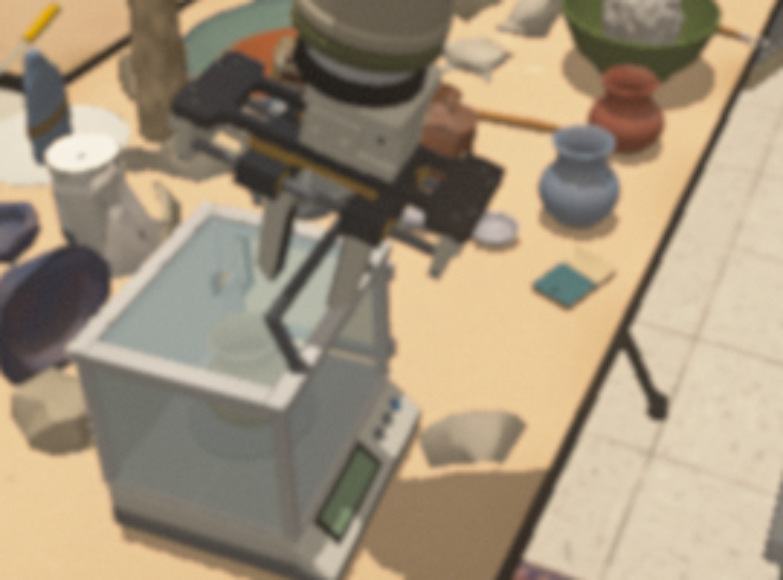

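The bar (column 280 in the wrist picture) lies centred between the fingers (columns 240–320). Closing.

>>> jog_arm --plan '[0,0,0,0,0,0,0,0,0,0,0,0,0,0,0,0,0,0,0,0,0,0,0,0,0,0,0,0,0,0,0,0,0,0,0,0,0,0,0,0,0,0]' --newtons 45

```text
time: 8.65
ee_pos: [0.4572, 0.2566, 0.2052]
tcp_rot: [-0.448, 0.412, -0.537, 0.584]
ft_force: [3.5, 1.4, 0.8]
grip_width: 0.0087
```

```bash
python3 - <<'E'
from h import *
o=get_obs();print(o['ee_pos'],w2b(o['ee_pos']),o['ft_force'],o['wrist_torque'],o['grip_width'])
t0=np.radians(-15);base=grasp(0,t0)
for d in range(0,41,4):
    p,r=grasp(np.radians(d),t0+np.radians(d)*30/40); print(d,rel(p,r,base=base))
E
```

```text
[0.45724617 0.25656313 0.20519233] [-0.04284881  0.00070343  0.20519233] [3.47060541 1.41147931 0.78601897] [ 0.0030513  -0.53424438  0.04729122] 0.008716029563570753
0 [0. 0. 0. 0. 0. 0.]
4 [ 0.    -0.02   0.013 -0.067 -0.     0.   ]
8 [ 0.    -0.038  0.028 -0.133 -0.     0.   ]
12 [ 0.    -0.056  0.044 -0.2   -0.     0.   ]
16 [-0.    -0.072  0.061 -0.267 -0.     0.   ]
20 [-0.    -0.088  0.079 -0.333 -0.     0.   ]
24 [-0.    -0.102  0.099 -0.4    0.    -0.   ]
28 [-0.    -0.114  0.119 -0.467 -0.     0.   ]
32 [-0.    -0.125  0.14  -0.533 -0.    -0.   ]
36 [ 0.    -0.135  0.162 -0.6   -0.     0.   ]
40 [-0.    -0.142  0.184 -0.667 -0.    -0.   ]
```

```bash
python3 - <<'E'
from h import *
t0=np.radians(-15);base=grasp(0,t0)
for d in range(0,45,4):
    p,r=grasp(np.radians(d),t0+np.radians(d)); print(d,rel(p,r,base=base))
E
```

```text
0 [0. 0. 0. 0. 0. 0.]
4 [ 0.    -0.02   0.013 -0.089 -0.     0.   ]
8 [-0.    -0.039  0.027 -0.178  0.    -0.   ]
12 [-0.    -0.056  0.043 -0.267 -0.     0.   ]
16 [-0.    -0.073  0.06  -0.356 -0.    -0.   ]
20 [ 0.    -0.088  0.078 -0.444 -0.    -0.   ]
24 [ 0.    -0.102  0.097 -0.533 -0.    -0.   ]
28 [-0.    -0.115  0.117 -0.622  0.     0.   ]
32 [ 0.    -0.126  0.137 -0.711 -0.     0.   ]
36 [-0.    -0.136  0.159 -0.8   -0.     0.   ]
40 [ 0.    -0.144  0.181 -0.889 -0.     0.   ]
44 [-0.    -0.151  0.204 -0.978 -0.     0.   ]
```

Lift halfway first.

>>> jog_arm --plan '[0,-0.01,0.007,-0.045,0,0,0,0,-0.02,0.013,-0.09,0,0,0,0,-0.03,0.02,-0.134,0,0,0,0,-0.039,0.027,-0.178,0,0,0,0,-0.048,0.035,-0.222,0,0,0,0,-0.056,0.043,-0.267,0,0,0,0,-0.065,0.051,-0.311,0,0,0,0,-0.073,0.06,-0.356,0,0,0,0,-0.081,0.069,-0.4,0,0,0,0,-0.088,0.078,-0.444,0,0,0,0,-0.088,0.078,-0.444,0,0,0,0,-0.088,0.078,-0.444,0,0,0]'

```text
time: 9.65
ee_pos: [0.4775, 0.2584, 0.2462]
tcp_rot: [0.544, -0.5, 0.456, -0.497]
ft_force: [-2.3, 1.7, -0.3]
grip_width: 0.0088
```

```bash
python3 - <<'E'
from h import *
o=get_obs();print(w2b(o['ee_pos']),o['ft_force'],o['wrist_torque'],o['grip_width'])
u=-R.from_quat(o['tcp_rot']).as_matrix()[:,1];b=w2b(o['ee_pos']+.008*u);print(b,np.degrees(np.arctan2(b[2]-.166,.086-b[0]))-19.2, w2b(b2w([0,0,0])))
s=snapshot('wrist');cv2.imwrite('pics/wrist8.png',s['image'][:,:,::-1])
s=snapshot('side');cv2.imwrite('pics/side8.png',cv2.resize(s['image'][150:350,130:400,::-1],None,fx=2.9,fy=2.9))
E
```

```text
[-0.02249658  0.00077225  0.24622354] [-2.32381644  1.72109234 -0.28288228] [ 0.22253579  0.12900802 -0.04191798] 0.008792185849668252
[-0.02177474  0.0007708   0.2541909 ] 20.093091605095264 [0. 0. 0.]
```

View pics/side8.png

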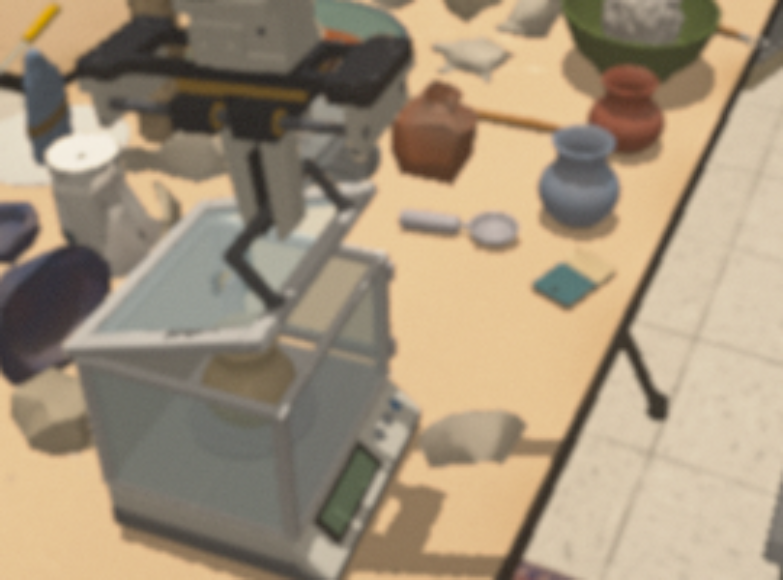

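View pics/wrist8.png

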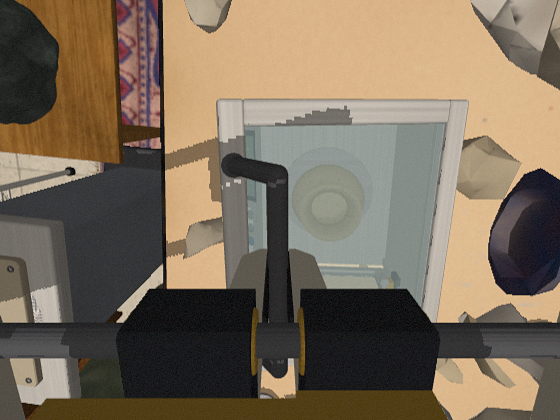

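```bash
python3 - <<'E'
from h import *
t0=np.radians(-15);base=grasp(np.radians(20),np.radians(5))
for d in range(20,43,2):
    p,r=grasp(np.radians(d),t0+np.radians(d)); print(d,rel(p,r,base=base))
E
```

```text
20 [0. 0. 0. 0. 0. 0.]
22 [-0.    -0.01   0.006 -0.044 -0.     0.   ]
24 [ 0.    -0.02   0.013 -0.089  0.     0.   ]
26 [ 0.    -0.029  0.02  -0.133  0.     0.   ]
28 [-0.    -0.039  0.027 -0.178  0.     0.   ]
30 [-0.    -0.048  0.035 -0.222 -0.     0.   ]
32 [ 0.    -0.056  0.043 -0.267 -0.     0.   ]
34 [-0.    -0.065  0.051 -0.311  0.     0.   ]
36 [-0.    -0.073  0.06  -0.356 -0.     0.   ]
38 [-0.    -0.081  0.069 -0.4    0.     0.   ]
40 [ 0.    -0.088  0.078 -0.444  0.     0.   ]
42 [ 0.    -0.095  0.087 -0.489  0.     0.   ]
```

>>> jog_arm --plan '[0,-0.01,0.006,-0.045,0,0,0,0,-0.02,0.013,-0.09,0,0,0,0,-0.03,0.02,-0.134,0,0,0,0,-0.039,0.027,-0.178,0,0,0,0,-0.048,0.035,-0.222,0,0,0,0,-0.056,0.043,-0.267,0,0,0,0,-0.065,0.051,-0.311,0,0,0,0,-0.073,0.06,-0.356,0,0,0,0,-0.081,0.069,-0.4,0,0,0,0,-0.088,0.078,-0.444,0,0,0,0,-0.088,0.078,-0.444,0,0,0,0,-0.088,0.078,-0.444,0,0,0,0,-0.088,0.078,-0.444,0,0,0]'

```text
time: 10.83
ee_pos: [0.5114, 0.2614, 0.279]
tcp_rot: [0.621, -0.571, 0.363, -0.395]
ft_force: [-2.5, 3.6, 1.8]
grip_width: 0.0086
```

```bash
python3 - <<'E'
from h import *
o=get_obs();print(w2b(o['ee_pos']),o['ft_force'],o['wrist_torque'],o['grip_width'],np.abs(o['qvel']).max())
u=-R.from_quat(o['tcp_rot']).as_matrix()[:,1];b=w2b(o['ee_pos']+.008*u);print(b,np.degrees(np.arctan2(b[2]-.166,.086-b[0]))-19.2, np.hypot(b[2]-.166,.086-b[0]))
print(np.degrees((tool(YAW,0).inv()*R.from_quat(o['tcp_rot'])).as_rotvec()))
# predicted lid corners for overlay
s=snapshot('side');im=s['image'][:,:,::-1].copy()
for d,c in((37,(255,0,0)),(40,(0,0,255)),(43,(0,255,0))):
    a=np.radians(d);P=[]
    for x,y,z in((-.154,.086,.01),(-.154,-.086,.01),(-.132,.052,.046),(-.132,-.052,.046)):
        P.append([.086+x*np.cos(a)+z*np.sin(a),y,.166-x*np.sin(a)+z*np.cos(a)])
    for q in proj(s,b2w(np.array(P))): print(d,q.round(1))
cv2.imwrite('pics/side9.png',cv2.resize(im[150:350,130:400],None,fx=2.9,fy=2.9))
s=snapshot('top');cv2.imwrite('pics/top9.png',cv2.resize(s['image'][140:290,120:320,::-1],None,fx=4,fy=4))
E
```

```text
[0.01155006 0.00095277 0.27895501] [-2.49522947  3.5835746   1.77850281] [ 0.42383401  0.14982771 -0.19674719] 0.008629718017823786 0.007116576654834746
[0.01494105 0.0009504  0.28620077] 40.2097455667069 0.13963380732240444
[-2.50794230e+01  2.44642693e-03  1.69760781e-02]
37 [203.7 244.6]
37 [247.7 192.5]
37 [192.3 220.4]
37 [221.1 190.6]
40 [200.3 241. ]
40 [245.  189.4]
40 [188.8 217.8]
40 [218.  188.2]
43 [196.8 237.4]
43 [242.2 186.4]
43 [185.2 215.3]
43 [214.9 186. ]
```

View pics/side9.png

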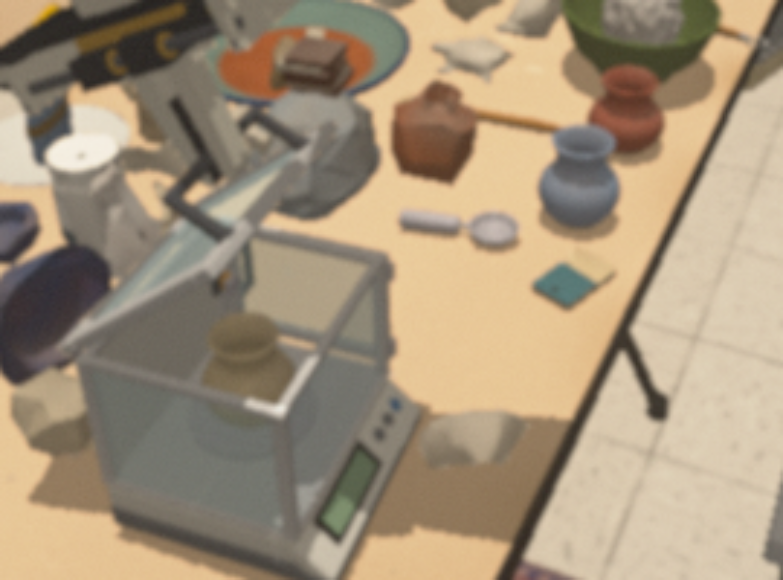

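View pics/top9.png

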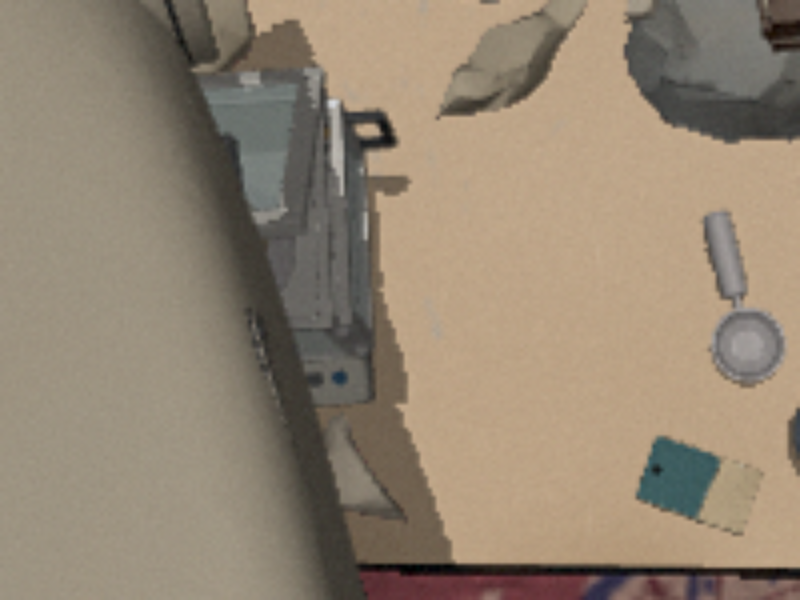

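>>> jog_arm --plan '[0,0,0,0,0,0,0,0,0,0,0,0,0,0,0,0,0,0,0,0,0,0,0,0,0,0,0,0,0,0,0,0,0,0,0,0,0,0,0,0,0,0]'

```text
time: 11.43
ee_pos: [0.5115, 0.2614, 0.279]
tcp_rot: [0.621, -0.571, 0.363, -0.395]
ft_force: [-3.0, 4.0, 1.8]
grip_width: 0.0089
```

```bash
python3 - <<'E'
from h import *
o=get_obs()
u=-R.from_quat(o['tcp_rot']).as_matrix()[:,1];b=w2b(o['ee_pos']+.008*u);print(b,np.degrees(np.arctan2(b[2]-.166,.086-b[0]))-19.2,o['grip_width'],o['ft_force'])
for c in('side','top'):
    snapshot(c)
    for n in('red_pot_mid','blue_pot_mid','green_tile_mid'): print(c,n,boxes_of(c,n)[:1])
print(job_done())
E
```

```text
[0.01503807 0.00092433 0.28628722] 40.26205531988602 0.00893660717300194 [-3.0129845   4.00451642  1.79578194]
side red_pot_mid [{'location': [0.3884, -0.2836, 0.0528], 'conf': 0.92}]
side blue_pot_mid [{'location': [0.3913, -0.1295, 0.0572], 'conf': 0.69}]
side green_tile_mid [{'location': [0.3659, -0.0433, 0.0083], 'conf': 0.82}]
top red_pot_mid [{'location': [0.393, -0.3029, 0.0472], 'conf': 0.65}]
top blue_pot_mid [{'location': [0.3961, -0.1529, 0.0555], 'conf': 0.73}]
top green_tile_mid [{'location': [0.3671, -0.0483, 0.0118], 'conf': 0.57}]
the job is handed in; nothing more can be done
None
```

The side door is shut on its catch and the lid is held at about 40° in the gripper. I handed the job in at about 12 s of the 54 s allowed.

- **Door:** I pushed it at the pull until it came up against a solid stop, at about 20 N. After I backed off, the wrist camera showed it flush with the shield. Top views before and after the lid lift showed it still shut.
- **Lid:** I gripped the bar at 45 N, lifted it along its arc and held it there. The gripper position puts the lid at 40.2°, and it was steady over the last 0.6 s. In the side picture the bar and its legs lie where a 40° lid puts them, to within about 1°. The lid's front right corner did not show clearly, so I could not use it as a check.
- **Pots and tile:** the red pot, blue pot and tile were found within about 5 mm of where they started, which is about the detector's accuracy. The arm did not go near them.

The wrist force read about 5 N at the end. No check failed.

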